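# Fill the storage jar with garlic bulbs through the canning funnel

## Robot

A 7-joint arm with a two-finger parallel gripper is mounted at the origin on the work surface; the furniture and walls round the work are solid. World frame = base frame: x ahead of the robot, y to its left, z up, the work surface at z = 0. Lengths are in mm, angles in rad, forces in N, time in s.
With the tool pointing down it reaches from about 400 to 875 mm from the base axis. Payload 4.4 kg.
Tool frame: the origin (TCP) lies at the very end of the fingers, on their centre line; the grasp point (between the pads) lies 19 mm behind it; y points along the fingers, z is the direction in which the jaws open and shut, and the axes are right-handed (so a half turn about y gives the same grasp; the last joint's range is limited). The gripper opens to 85 mm and grips with 20 to 120 N. Pads are 22 mm wide; open, the fingers measure 114 mm over their backs; the gripper's body (76 mm by 85 mm) begins 54 mm behind the grasp point. The pads swing forward as they close: fully open they stand 13 mm farther back than shut.
Start: joints at [1.255, 0.628, 0.038, 1.517, -0.027, 0.996, -0.02], TCP at [160.714, -629.832, 231.313] pointing down, gripper open.
Joint ranges: [-3.06, 3.06], [-0.37, 2.12], [-1.25, 1.32], [0.18, 2.47], [-1.1, 4.24], [0.23, 1.98], [-2.94, 2.94]. Speed limits (rad/s): [2.57, 2.57, 3.14, 3.14, 3.14, 3.14, 3.14].

## Interface

Orientations are given as [roll, pitch, yaw] about the fixed x, y, z axes, in that order (R = Rz(yaw) Ry(pitch) Rx(roll)).
In Python, from cell import * gives the robot as it stands.
- The arm moves only by the tool apply_moves, never from a script. Its argument "targets" is a list of rows, each a list of 6 numbers: the shift along the tool's x, y, z in units of 40 mm (1.0 is 40 mm), then the turn, a rotation vector about the tool's x, y, z in units of 8 degrees (1.0 is 8 degrees). A call has 1 to 12 rows; each row shifts and turns the commanded pose from where the row before left it, along the tool's axes as they then stand; what a row does not reach is not made up. A row lasts 1/8 s, in which the tool goes at most 62.5 mm and 10.7 degrees, less where a joint would pass 70% of its speed; a pose out of reach is approached as far as the arm can. A call is refused whole if a number of a shift passes 1 or a number of a turn 1, either way. A call with a gripper value outside its range is refused whole. "jaw" is the gripper command: -1 is shut, 1 is fully open, values between are in proportion, set as the call begins (left out, the last holds). The fingers move at their own pace and stop on an object; the grip force is fixed at half the most. Time passes only in rows, so rows that do not move let the fingers close. It gives the time, the measured TCP pose, the force and the opening at its end, in the units of the state.
- read_state(): the state, without advancing time (a new reading comes with each control period).
- get_image(name): name is "side" or "top" or "wrist"; returns the picture (384x512x3 uint8, red, green, blue); there is no depth.
- calibration(name): a dict with "fx", "fy", "cx", "cy" (pixels), "world_from_camera" (4x4, takes a point from camera to world coordinates). Camera axes: x right, y down, z forward; pixel columns grow to the right and rows downward; lengths in mm; the calibration is good to about 2 mm. A picture is of the moment at which its call begins: read the wrist's pose just before it. calibration takes no time and is no camera call; for the wrist camera it gives the pose at the moment of the call.
- finish_job(): hands the job in, once; it reports no verdict.
The state is a dict: "clock": time; "qpos": joint angles; "qd": joint speeds; "tau": joint torques, N m; "eef_pos": TCP position; "tool_rot": TCP orientation; "force": force on the tool from outside, world axes, zero at the start; "torque": the same for the moment, N m; "width": finger opening in mm.
Only numpy, scipy, OpenCV 4.12 (cv2) and the standard library are available. Lean on these libraries where they do the work, as an engineer would, in place of code of your own. Each camera call takes 0.05 s, during which the arm holds its last target. There are 200 camera calls.

## Task

Gently set the wide funnel fully down in the mouth of the glass jar, then pour the three garlic bulbs from the scoop through the funnel so that all of them drop into the jar, without the gripper touching the bulbs. Afterwards put the scoop back down flat and upright on the table, and leave the funnel seated in the jar. The jar stays standing where it is and the other things on the table are not disturbed.

Things in the scene. Friction and masses are not known exactly. Their poses are not given: they have to be found in the camera images.
- jar: Squat clear glass jar, loose, 0.9 kg, 115 mm tall; straight belly 120 mm outside (110 inside) up to 76 mm height, then a conical shoulder narrows to a mouth 90 mm outside, 80 mm inside. Origin: centre of its underside; z is its axis, up. Inner floor 6 mm above the origin, with a 20 mm high pointed punt in its middle.
- jar_mouth (a point): Centre of the jar's mouth, level with the top of its rim (115 mm above its underside).
- funnel: White plastic canning funnel, loose, 0.12 kg, 81 mm high, upright on its spout (70 mm outside, 64 inside). A ring on four ribs, 105 mm across, underside 26 mm above the spout's lower end, rests on the jar's rim; above it a 45 degree cone opens to a rim 160 mm across (154 inside). A flat tab points out from the rim along +x. Origin: centre of the spout's lower end; z up its axis.
- funnel_tab (a point): Grip point in the middle of the funnel's tab, 104 mm out from the axis and 66 mm above the spout's lower end. The tab runs outward along the funnel's x from 80 to 126 mm, is 12 mm thick (funnel's y; 16 mm at its end bead) and 26 mm tall (53 to 79 mm above the lower end).
- funnel_seat (a point): Centre of the seating ring's underside, on the funnel's axis, 26 mm above the spout's lower end; it meets jar_mouth when the funnel is seated.
- funnel_rim (a point): Centre of the funnel's upper opening, 80 mm above the spout's lower end.
- scoop: Steel scoop, loose, 0.2 kg: trough 166 mm long (x), 70 wide (y; 62 inside), floor 4 mm thick, side walls 44 mm high (30 over the front 50 mm), back wall 46 mm high at +x, at the front end (-x) only a lip 6 mm high (2 above the inner floor). A black handle runs straight back along +x. Origin: centre of the trough's underside; z up. Three bulbs lie in it in single file.
- scoop_lip (a point): Middle of the top of the front lip, over which the bulbs are poured: 83 mm from the scoop's origin along its -x, 6 mm up.
- scoop_grip (a point): Grip point on the handle: 133 mm from the scoop's origin along its +x and 38 mm up. The handle is a bar 92 mm long (97 to 189 mm from the origin), 18 mm wide (scoop's y) and 18 mm tall (29 to 47 mm above the table).
- bulb_a_mid (a point): Middle of a garlic bulb, about 48 to 51 mm in every direction, 24 g, loose, with a short pointed stem; starts in the scoop.
- bulb_b_mid (a point): Middle of a garlic bulb, about 48 to 51 mm in every direction, 24 g, loose, with a short pointed stem; starts in the scoop.
- bulb_c_mid (a point): Middle of a garlic bulb, about 48 to 51 mm in every direction, 24 g, loose, with a short pointed stem; starts in the scoop.
- pepper_shaker: Bystander: clear shaker with a dark flip lid, 70 mm wide, 110 mm tall. Origin: centre of its underside.
- chilli_jar: Bystander: jar with a screw cap, 59 mm wide, 86 mm tall. Origin: centre of its underside.
- spice_d: Bystander: small jar with a dark cap, 44 mm wide, 96 mm tall. Origin: centre of its underside.
- bulb_a: The same garlic bulb; origin: centre of its underside as it starts, 24 mm below its middle.
- bulb_b: The same garlic bulb; origin: centre of its underside as it starts, 24 mm below its middle.
- bulb_c: The same garlic bulb; origin: centre of its underside as it starts, 24 mm below its middle.
Mind the look-alikes: they are no part of the job. What is shaped like the bulb_a but yellow is not meant.

How it is judged:
By the outcome, as a careful person would: the job done as asked, in the order asked, and still so for the second after the job is handed in, with the robot touching nothing.
It also fails if it takes over 64 s, if anything falls off the work surface, if the arm or the gripper's body presses on something with over 40 N, if the wrist force passes 120 N, or if a joint passes its speed limit or range.

## Working session

There is one attempt and no reset: what is moved stays moved. The work goes in short steps, Python scripts to look and compute and a tool call to move; the robot and the scene stay as the last step left them, time stands still between calls to the robot, and variables do not carry over. Pictures are saved under pics/ and viewed, about 8 in all and at most 12, crops included, and the job is handed in when it is done.

Besides the shell and the picture viewer there is one more tool, called after "Request:" as name(argument=value, ...), one argument or row to a line, values as JSON. apply_moves: Moves the arm, as the interface text tells. Its arguments: {"type":"object","properties":{"targets":{"type":"array"},"jaw":{"type":"number"}},"required":["targets"]}

```bash
ls; mkdir -p pics
python3 - <<'E'
from cell import *
import cv2,numpy as np
s=read_state();print({k:np.round(v,3).tolist() for k,v in s.items()})
ims=[]
for n in["side","top","wrist"]:
    c=calibration(n);im=get_image(n);cv2.imwrite(f'pics/{n}0.png',im[...,::-1]);print(n,c['fx'],c['fy'],c['cx'],c['cy'],np.round(c['world_from_camera'],3).tolist())
a=cv2.imread('pics/side0.png');b=cv2.imread('pics/top0.png')
cv2.imwrite('pics/t.png',cv2.resize(b,(800,600)));cv2.imwrite('pics/s.png',cv2.resize(a,(800,600)))
E
```

```text
pics
{'clock': 0.0, 'qpos': [1.255, 0.629, 0.038, 1.518, -0.027, 0.996, -0.02], 'qd': [0.0, -0.001, -0.0, 0.001, 0.001, 0.001, 0.001], 'tau': [0.0, -56.34, 1.226, -19.345, 0.011, 0.01, 0.0], 'eef_pos': [160.568, -629.19, 230.39], 'tool_rot': [-1.573, -0.0, -2.892], 'force': [0.289, -0.089, 0.391], 'torque': [0.006, -0.005, 0.031], 'width': 85.329}
side 420.4376014099947 420.4376014099947 251.27631142387753 197.26310020299204 [[0.211, -0.813, 0.543, 34.507], [-0.977, -0.175, 0.118, -121.805], [-0.001, -0.555, -0.832, 821.015], [0.0, 0.0, 0.0, 1.0]]
top 365.1510968143923 365.1510968143923 255.07230882272685 198.0737612364392 [[-0.023, -0.987, 0.156, 394.463], [-1.0, 0.023, 0.001, -5.519], [-0.005, -0.156, -0.988, 936.84], [0.0, 0.0, 0.0, 1.0]]
wrist 276.18024486723345 276.18024486723345 255.53786719467922 190.08834654618528 [[0.246, -0.921, -0.302, 237.525], [-0.969, -0.235, -0.074, -610.338], [-0.003, 0.311, -0.95, 373.452], [0.0, 0.0, 0.0, 1.0]]
```

View pics/t.png

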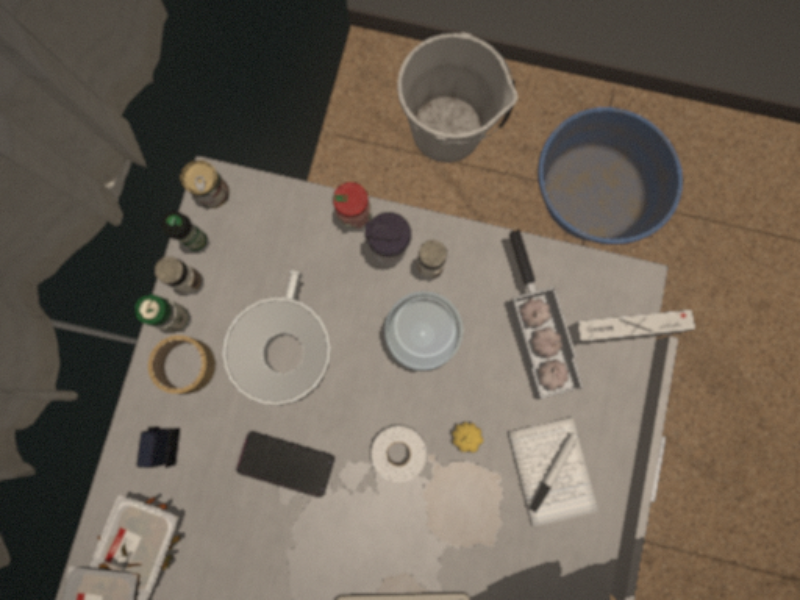

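View pics/s.png

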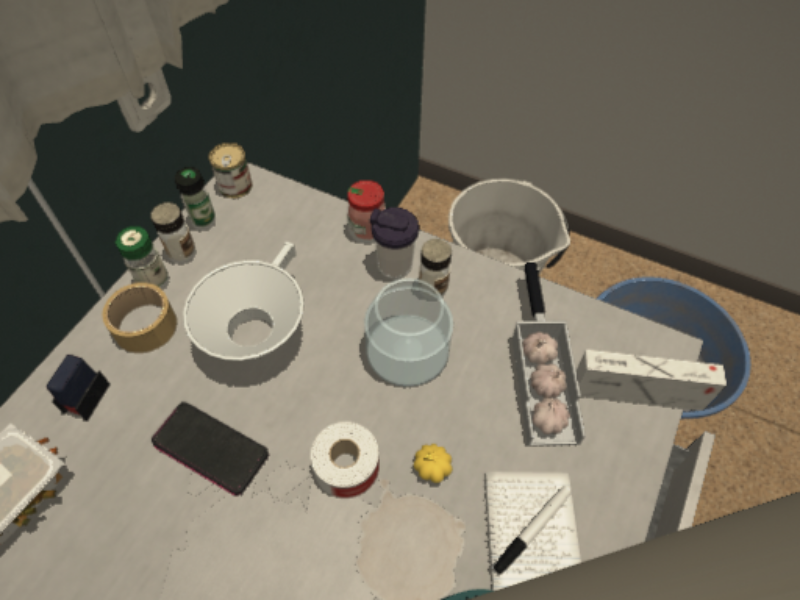

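The top view (800×600) shows the funnel at (277,350) with its tab at (294,285), the jar at (423,332), and the scoop at (545,345) with its handle at (522,260). There are two bulb-shaped candidates. The three whitish bulbs in the scoop, at (536,312), (546,343) and (553,375), fit the description. The yellow one at (467,437) is the look-alike.

```bash
cat > h.py <<'E'
import numpy as np,cv2
from cell import *
def ray(n,uv,c=None):
    c=c or calibration(n);T=np.array(c['world_from_camera'])
    d=np.array([(uv[0]-c['cx'])/c['fx'],(uv[1]-c['cy'])/c['fy'],1.]);return T[:3,3],T[:3,:3]@d
def plane(n,uv,z,c=None):
    o,d=ray(n,uv,c);return o+d*(z-o[2])/d[2]
def proj(n,P,c=None):
    c=c or calibration(n);T=np.array(c['world_from_camera']);q=T[:3,:3].T@(np.array(P)-T[:3,3])
    return np.array([c['fx']*q[0]/q[2]+c['cx'],c['fy']*q[1]/q[2]+c['cy']])
def tri(p1,p2):
    (a,d),(b,e)=ray(*p1),ray(*p2);t=np.linalg.lstsq(np.c_[d,-e],b-a,rcond=None)[0];return (a+d*t[0]+b+e*t[1])/2,np.linalg.norm(a+d*t[0]-b-e*t[1])
E
python3 - <<'E'
from h import *
o=lambda p:(np.array(p)+.5)*.64-.5
def circ(n,pts,z):
    P=np.array([plane(n,p,z)[:2] for p in pts]);A=np.c_[2*P,np.ones(len(P))];x=np.linalg.lstsq(A,(P**2).sum(1),rcond=None)[0]
    return x[:2],np.sqrt(x[2]+x[0]**2+x[1]**2)
for n,f in(('top','top0'),('side','side0')):
    im=cv2.imread(f'pics/{f}.png');hsv=cv2.cvtColor(im,cv2.COLOR_BGR2HSV)
    m=cv2.inRange(hsv,(0,0,0),(180,255,60))
    seed={'top':(522,260),'side':(535,290)}[n]
    k,lab,st,ce=cv2.connectedComponentsWithStats(m);x,y=o(seed).astype(int);l=lab[y,x]
    print(n,'handle',l,st[l],ce[l], cv2.minAreaRect(np.argwhere(lab==l)[:,::-1].astype(np.float32)))
# funnel outer rim hand points (800 scale)
ft=[(223,350),(330,350),(276,404),(239,314),(314,388),(240,388),(318,316)]
fs=[(185,310),(302,308),(205,345),(285,343),(243,357),(215,273),(243,264)]
jt=[(386,330),(461,330),(423,295),(423,369)]
fc,_=c=circ('top',[o(p) for p in ft],80);print('funnel top',c);print('funnel side',circ('side',[o(p) for p in fs],80))
# crops with overlay-free enlargements
t=cv2.imread('pics/top0.png')[165:265,135:385];s=cv2.imread('pics/side0.png')[150:290,110:380]
T=cv2.resize(t,None,fx=2.96,fy=2.96,interpolation=cv2.INTER_CUBIC);S=cv2.resize(s,(540,280),interpolation=cv2.INTER_CUBIC)
M=np.zeros((580,740,3),np.uint8);M[:T.shape[0],:740]=T[:,:740];M[298:578,:540]=S;cv2.imwrite('pics/m1.png',M)
E
```

```text
top handle 53 [327 148  14  33 204] [333.09313725 164.03921569] ((333.148681640625, 164.1081085205078), (32.64353561401367, 6.396368026733398), 72.89727020263672)
side handle 17 [336 168  12  35 263] [341.24334601 184.20912548] ((341.3799743652344, 184.66000366210938), (34.223968505859375, 8.485280990600586), 81.8698959350586)
funnel top (array([473.84313577, 180.36121542]), np.float64(80.15393954123812))
funnel side (array([476.79185935, 179.56901602]), np.float64(77.68562017599581))
```

View pics/m1.png

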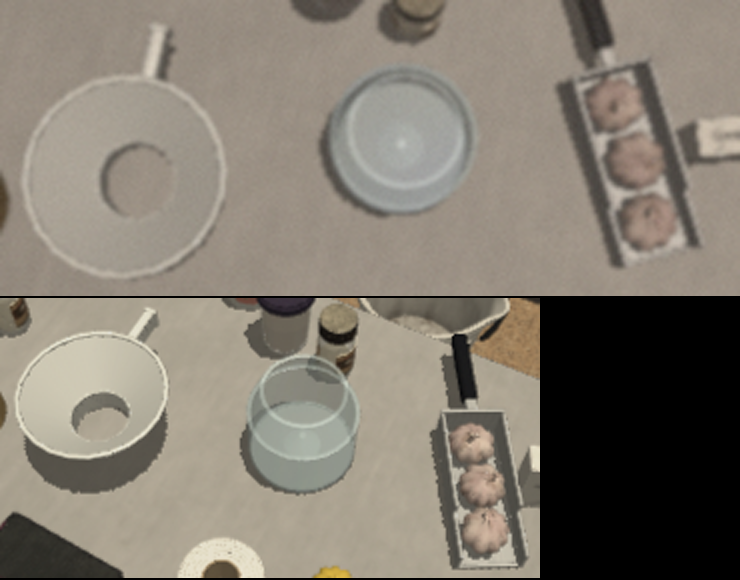

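Run:
```python
from h import *
np.set_printoptions(precision=1,suppress=True)
T=lambda X,Y:np.array([135+(X+.5)/2.96-.5,165+(Y+.5)/2.96-.5]);S=lambda X,Y:np.array([110+(X+.5)/2-.5,150+(Y-298+.5)/2-.5])
def circ(n,pts,z):
    P=np.array([plane(n,p,z)[:2] for p in pts]);A=np.c_[2*P,np.ones(len(P))];x=np.linalg.lstsq(A,(P**2).sum(1),rcond=None)[0]
    return x[:2],np.sqrt(x[2]+x[0]**2+x[1]**2)
print('funnel',circ('top',[T(23,176),T(226,172),T(125,75),T(126,277)],80),circ('side',[S(17,395),S(169,388),S(93,332),S(93,458)],80))
tt,ts=T(158,27),S(151,312)
print('tab tip top/side z79',plane('top',tt,79),plane('side',ts,79),tri(('top',tt),('side',ts)))
print('jar mouth',circ('top',[T(347,127),T(468,130),T(407,68),T(405,186)],115),circ('side',[S(259,393),S(350,393),S(303,356),S(303,432)],115))
print('jar belly bottom side',plane('side',S(303,491),0))
for nm,t,s,z in(('backL',(560,82),(441,411),45),('backR',(650,60),(507,411),45),('frontL',(613,265),(452,566),30),('frontR',(699,247),(526,566),30)):
    print(nm,plane('top',T(*t),z),plane('side',S(*s),z),tri(('top',T(*t)),('side',S(*s))))
print('handle',plane('top',(333.1,164.1),44),plane('side',(341.3,184.5),42),tri(('top',(333.1,164.1)),('side',(341.3,184.5))))
for t,s in(((614,100),(473,443)),((636,160),(482,486)),((650,222),(486,531))): print('bulb',tri(('top',T(*t)),('side',S(*s))))
im=cv2.imread('pics/top0.png');m=cv2.inRange(cv2.cvtColor(im,cv2.COLOR_BGR2HSV),(0,0,0),(180,255,60))
k,l,_,_=cv2.connectedComponentsWithStats(m);p=np.argwhere(l==l[165,333])[:,::-1].astype(float)
a=np.array([plane('top',q,45)[:2] for q in p]);c=a.mean(0);v=np.linalg.svd(a-c)[2][0];v*=np.sign(v[0]);pr=(a-c)@v;print('handle axis',c,v,np.degrees(np.arctan2(v[1],v[0])),pr.min(),pr.max())
for n,t in(('pepper',(388,235)),('chilli',(351,200)),('spice_d',(432,252))): print(n,plane('top',(np.array(t)+.5)*.64-.5,100))
```

```text
funnel (array([473.7, 181.1]), np.float64(80.56197128744117)) (array([477.2, 180.8]), np.float64(80.57294571551097))
tab tip top/side z79 [593.3 155.3  79. ] [595.3 153.5  79. ] (array([593.1, 153.7,  81.5]), np.float64(2.323853211671274))
jar mouth (array([502.3, -43.3]), np.float64(46.009778693088876)) (array([500.1, -42.6]), np.float64(46.04005353490728))
jar belly bottom side [449.5 -53.5   0. ]
backL [ 546.  -175.2   45. ] [ 554.3 -185.4   45. ] (array([ 545.7, -179. ,   54.8]), np.float64(11.442410080445894))
backR [ 562.9 -251.6   45. ] [ 569.5 -255.9   45. ] (array([ 561.8, -251.6,   54.7]), np.float64(5.331069433658998))
frontL [ 393.8 -213.8   30. ] [ 384.  -217.3   30. ] (array([ 393.9, -219.6,    7.3]), np.float64(0.999051525643484))
frontR [ 406.9 -286.    30. ] [ 399.5 -289.2   30. ] (array([ 407.3, -292.2,   12.6]), np.float64(1.4713067184856181))
handle [ 617.6 -202.3   44. ] [ 620.2 -203.8   42. ] (array([ 617.5, -202.7,   45.3]), np.float64(1.4060053041390352))
bulb (array([ 532.9, -224.9,   25.6]), np.float64(1.6996985589487354))
bulb (array([ 480.8, -239.1,   28.2]), np.float64(0.48465406566043184))
bulb (array([ 428.5, -246.8,   30.9]), np.float64(0.6542531099176379))
handle axis [ 617.6 -202.1] [1.  0.2] 12.946188644663382 -41.738862045885774 41.83133068655552
pepper [642.2   9.2 100. ]
chilli [699.   64.8 100. ]
spice_d [614.1 -56.7 100. ]
```

The funnel is at (475,181) with its tab at −12.6°. The jar mouth is at (501,−43). The scoop origin is at about (477,−234), yaw 13°, and the measured radii match the given sizes. First move is to a point above the tab.

Request:
apply_moves(
  targets=[
    [-0.88, 0, -0.97, 0, 0, 0],
    [-0.88, 0, -0.97, 0, 0, 0],
    [-0.88, 0, -0.97, 0, 0, 0],
    [-0.88, 0, -0.97, 0, 0, 0],
    [-0.88, 0, -0.97, 0, 0, 0],
    [-0.88, 0, -0.97, 0, 0, 0],
    [-0.88, 0, -0.97, 0, 0, 0],
    [-0.88, 0, -0.97, 0, 0, 0],
    [-0.88, 0, -0.97, 0, 0, 0],
    [-0.88, 0, -0.97, 0, 0, 0],
    [-0.88, 0, -0.97, 0, 0, 0],
    [-0.88, 0, -0.97, 0, 0, 0],
  ],
  jaw=0,
)

```text
clock: 1.65
eef_pos: [455.5, -72.8, 231.4]
tool_rot: [-1.571, 0.0, -2.892]
force: [0.3, -0.0, 0.1]
width: 42.7
```

```bash
cat >> h.py <<'E'
from scipy.spatial.transform import Rotation as Ro
np.set_printoptions(precision=2,suppress=True)
def to(P,yaw,pitch=0,pos=None):
    """tool-frame delta in units; yaw deg of tool x; pitch deg = turn about tool z. translation first, in present axes."""
    s=read_state();R=Ro.from_euler('xyz',s['tool_rot']);T=Ro.from_euler('xyz',[-90,0,yaw],degrees=True)*Ro.from_euler('z',pitch,degrees=True)
    d=R.inv().apply(np.array(P)-s['eef_pos'])/40;r=np.degrees((R.inv()*T).as_rotvec())/8
    print('clk',s['clock'],'tcp',np.array(s['eef_pos']),'rpy',np.degrees(s['tool_rot']),'F',np.array(s['force']),'w',s['width'],'\nq',np.array(s['qpos']),'\nshift',d,'turn',r)
E
python3 - <<'E'
from h import *
to((577,158.3,150),167.4)
E
```

```text
clk 1.65 tcp [455.49 -72.77 231.36] rpy [ -89.99    0.01 -165.69] F [ 0.3  -0.05  0.13] w 42.71995517265021 
q [ 0.13  0.36 -0.05  2.02  0.03  0.76 -1.25] 
shift [-4.37  2.03 -4.85] turn [-0.    3.36 -0.  ]
```

Request:
apply_moves(
  targets=[
    [-0.88, 0, -0.97, 0, 0, 0],
    [-0.88, 0, -0.97, 0, 0, 0],
    [-0.87, 0.3, -0.97, 0, 0, 0],
    [-0.87, 0.5, -0.97, 0, 0, 0],
    [-0.87, 0.6, -0.97, 0, 0, 0],
    [0, 0.63, 0, 0, 0.84, 0],
    [0, 0, 0, 0, 0.84, 0],
    [0, 0, 0, 0, 0.84, 0],
    [0, 0, 0, 0, 0.84, 0],
    [0, 0, 0, 0, 0, 0],
  ],
)

```text
clock: 2.9
eef_pos: [576.1, 157.0, 149.9]
tool_rot: [-1.57, -0.0, 2.924]
force: [1.0, -0.1, 0.2]
width: 42.5
```

Run:
```python
from h import *
to((577,158.3,47),167.4)
c=calibration('wrist');im=get_image('wrist')[...,::-1].copy()
cv2.imwrite('pics/w1.png',im)
for r,P in((80,'rim'),): print(proj('wrist',(577,158.3,79),c),proj('wrist',(598,153.5,79),c),proj('wrist',(553,163,79),c))
```

```text
clk 2.9 tcp [576.11 156.95 149.85] rpy [-89.96  -0.02 167.51] F [ 1.01 -0.05  0.16] w 42.50380406892603 
q [-0.36  0.65  0.08  1.75 -0.07  0.74 -2.04] 
shift [-0.02  2.57 -0.04] turn [-0.    0.01  0.  ]
[253.33 200.29] [253.42 175.03] [254.12 227.22]
```

View pics/w1.png

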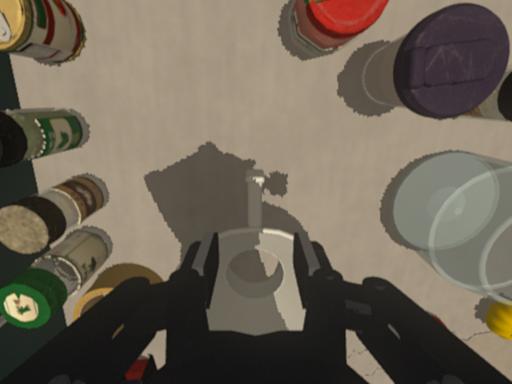

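The wrist view shows the tab from (254,230) to its end bead at (257,175), within about 2 px of the prediction and centred between the fingers. Descending and gripping.

Request:
apply_moves(
  targets=[
    [0, 0.7, 0, 0, 0, 0],
    [0, 0.7, 0, 0, 0, 0],
    [0, 0.6, 0, 0, 0, 0],
    [0, 0.4, 0, 0, 0, 0],
    [0, 0.17, 0, 0, 0, 0],
    [0, 0, 0, 0, 0, 0],
  ],
)

```text
clock: 3.7
eef_pos: [576.4, 156.9, 47.3]
tool_rot: [-1.571, -0.0, 2.923]
force: [0.5, 0.1, 0.2]
width: 42.5
```

Request:
apply_moves(
  targets=[
    [0, 0, 0, 0, 0, 0],
    [0, 0, 0, 0, 0, 0],
    [0, 0, 0, 0, 0, 0],
    [0, 0, 0, 0, 0, 0],
    [0, 0, 0, 0, 0, 0],
  ],
  jaw=-1,
)

```text
clock: 4.32
eef_pos: [577.1, 157.1, 47.9]
tool_rot: [-1.572, 0.001, 2.922]
force: [0.7, -0.2, 4.8]
width: 11.0
```

Request:
apply_moves(
  targets=[
    [0, -0.1, 0, 0, 0, 0],
    [0, -0.5, 0, 0, 0, 0],
    [0, -0.8, 0, 0, 0, 0],
    [0, -0.9, 0, 0, 0, 0],
    [0, -0.9, 0, 0, 0, 0],
    [0, -0.6, 0, 0, 0, 0],
    [0, -0.2, 0, 0, 0, 0],
    [0, 0, 0, 0, 0, 0],
  ],
)

```text
clock: 5.32
eef_pos: [575.9, 156.8, 206.9]
tool_rot: [-1.57, -0.001, 2.922]
force: [-0.1, -0.4, -1.6]
width: 11.1
```

Run:
```python
from h import *
to((600,-67,200),167.4)
im=get_image('side')[...,::-1];t=get_image('top')[...,::-1]
M=np.vstack([cv2.resize(im[90:290,100:400],None,fx=1.5,fy=1.5),cv2.resize(t[110:310,100:400],None,fx=1.5,fy=1.5)]);cv2.imwrite('pics/l1.png',M)
```

```text
clk 5.325 tcp [575.93 156.82 206.93] rpy [-89.98  -0.03 167.44] F [-0.14 -0.44 -1.61] w 11.059258730515571 
q [-0.37  0.58  0.09  1.7  -0.06  0.87 -2.05] 
shift [-1.8   0.17  5.33] turn [-0.  0.  0.]
```

View pics/l1.png

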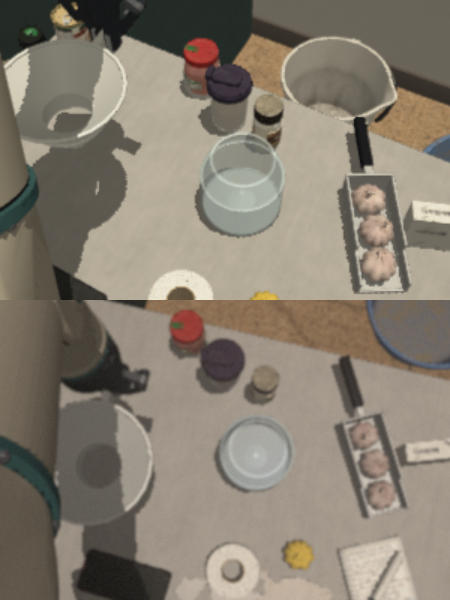

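Run:
```python
from h import *
a=np.radians(np.arange(0,360,5))
for n,o in(('side',(100,90)),('top',(100,110))):
    p=np.array([(proj(n,(474.5+80*np.cos(t),180+80*np.sin(t),239))-o)*1.5 for t in a])
    print(n,'R',p[p[:,0].argmax()],'B',p[p[:,1].argmax()],'T',p[p[:,1].argmin()],'L',p[p[:,0].argmin()])
```

```text
side R [126.17  85.81] B [ 46.32 142.54] T [71.12 40.13] L [-8.46 99.84]
top R [151.43 157.54] B [ 87.89 222.24] T [90.14 97.97] L [ 26.65 160.45]
```

The lifted rim matches the predicted level circle within 2 px (side R (127,85), T (70,40)), so the funnel is hanging upright. Carrying it over the jar.

Request:
apply_moves(
  targets=[
    [-0.1, 0, 0.29, 0, 0, 0],
    [-0.2, 0, 0.55, 0, 0, 0],
    [-0.25, 0, 0.7, 0, 0, 0],
    [-0.25, 0, 0.7, 0, 0, 0],
    [-0.25, 0, 0.7, 0, 0, 0],
    [-0.25, 0, 0.7, 0, 0, 0],
    [-0.25, 0, 0.7, 0, 0, 0],
    [-0.2, 0, 0.55, 0, 0, 0],
    [-0.11, 0, 0.4, 0, 0, 0],
    [0, 0, 0, 0, 0, 0],
    [0, 0, 0, 0, 0, 0],
  ],
)

```text
clock: 6.8
eef_pos: [602.7, -64.5, 207.1]
tool_rot: [-1.572, -0.001, 2.923]
force: [0.0, 1.2, -1.8]
width: 10.8
```

Run:
```python
from h import *
to((602.7,-66,162),167.4)
im=get_image('side')[...,::-1];t=get_image('top')[...,::-1]
M=np.vstack([cv2.resize(im[110:260,160:360],None,fx=2,fy=2,interpolation=2),cv2.resize(t[120:270,180:380],None,fx=2,fy=2,interpolation=2)]);cv2.imwrite('pics/l2.png',M)
s=read_state();P=np.array(s['eef_pos']);C=P+[-101.5,23,33];a=np.radians(np.arange(0,360,5))
for n,o in(('side',(160,110)),('top',(180,120))):
  for nm,c,r in(('funnelrim',C,80),('jarmouth',(501.2,-43,115),45)):
    p=np.array([(proj(n,(c[0]+r*np.cos(t),c[1]+r*np.sin(t),c[2]))-o)*2 for t in a])
    print(n,nm,'R',p[p[:,0].argmax()],'B',p[p[:,1].argmax()],'T',p[p[:,1].argmin()],'L',p[p[:,0].argmin()])
```

```text
clk 6.8 tcp [602.74 -64.46 207.1 ] rpy [-90.06  -0.04 167.5 ] F [ 0.04  1.25 -1.78] w 10.782088864092092 
q [ 0.01  0.59  0.08  1.67 -0.06  0.88 -1.67] 
shift [-0.01  1.13  0.04] turn [0.01 0.01 0.01]
side funnelrim R [295.99  97.07] B [203.37 169.04] T [207.58  28.19] L [115.33  97.91]
side jarmouth R [249.22 174.93] B [203.55 211.62] T [205.68 137.61] L [160.13 175.36]
top funnelrim R [270.88 163.98] B [190.56 242.16] T [185.41  78.29] L [105.06 160.71]
top jarmouth R [224.11 174.85] B [185.66 215.45] T [183.25 136.77] L [144.78 176.7 ]
```

View pics/l2.png

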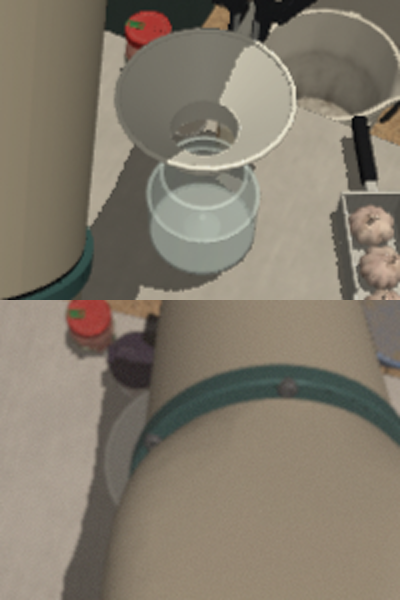

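Side view: the funnel rim runs from L(115,100) to R(296,97) and the jar mouth's right edge is at 249. Both match the predictions within 1–2 px, so the funnel is centred over the mouth. Lowering it, slowly at the end.

Request:
apply_moves(
  targets=[
    [0, 0.3, 0.03, 0, 0, 0],
    [0, 0.5, 0, 0, 0, 0],
    [0, 0.4, 0, 0, 0, 0],
    [0, 0.25, 0, 0, 0, 0],
    [0, 0.15, 0, 0, 0, 0],
    [0, 0, 0, 0, 0, 0],
  ],
)

```text
clock: 7.65
eef_pos: [602.6, -67.0, 143.0]
tool_rot: [-1.571, -0.0, 2.922]
force: [1.1, 0.5, -1.6]
width: 11.4
```

Request:
apply_moves(
  targets=[
    [0, 0.05, 0, 0, 0, 0],
    [0, 0.04, 0, 0, 0, 0],
    [0, 0.03, 0, 0, 0, 0],
    [0, 0, 0, 0, 0, 0],
  ],
)

```text
clock: 8.15
eef_pos: [602.7, -67.0, 138.5]
tool_rot: [-1.571, 0.0, 2.922]
force: [-0.2, -0.6, -1.3]
width: 11.2
```

Request:
apply_moves(
  targets=[
    [0, 0.03, 0, 0, 0, 0],
    [0, 0.02, 0, 0, 0, 0],
    [0, 0, 0, 0, 0, 0],
  ],
)

```text
clock: 8.52
eef_pos: [602.9, -67.0, 136.8]
tool_rot: [-1.571, 0.0, 2.922]
force: [0.7, 0.3, 2.7]
width: 10.7
```

Request:
apply_moves(
  targets=[
    [0, 0.02, 0, 0, 0, 0],
    [0, 0.01, 0, 0, 0, 0],
    [0, 0, 0, 0, 0, 0],
  ],
)

```text
clock: 8.9
eef_pos: [603.1, -67.0, 136.2]
tool_rot: [-1.571, 0.001, 2.922]
force: [1.0, -0.7, 6.6]
width: 10.9
```

Contact came at the expected height, about 137 mm, with 6.6 N. Releasing.

Request:
apply_moves(
  targets=[
    [0, 0, 0, 0, 0, 0],
    [0, 0, 0, 0, 0, 0],
    [0, 0, 0, 0, 0, 0],
    [0, 0, 0, 0, 0, 0],
  ],
  jaw=0,
)

```text
clock: 9.4
eef_pos: [602.6, -66.9, 135.2]
tool_rot: [-1.571, -0.0, 2.922]
force: [0.2, 0.2, 0.6]
width: 42.8
```

Request:
apply_moves(
  targets=[
    [0, -0.3, 0, 0, 0, 0],
    [0, -0.7, 0, 0, 0, 0],
    [0, -0.9, 0, 0, 0, 0],
    [0, -0.6, 0, 0, 0, 0],
    [0, -0.1, 0.5, 0, 0, 0],
    [0, 0, 0.9, 0, 0, 0],
    [0, 0, 0.9, 0, 0, 0],
    [0, 0, 0.9, 0, -0.5, 0],
    [0, 0, 0.2, 0, -0.9, 0],
    [0, 0, 0, 0, -0.9, 0],
    [0, 0, 0, 0, -0.9, 0],
    [0, 0, 0, 0, 0, 0],
  ],
)

```text
clock: 10.9
eef_pos: [572.3, -201.4, 238.5]
tool_rot: [-1.571, -0.002, -2.917]
force: [0.2, 0.1, -0.1]
width: 42.5
```

Run:
```python
from h import *
g=np.array([478,-234])+122*np.array([np.cos(np.radians(13)),np.sin(np.radians(13))]);print(g)
to((*g,150),-167)
c=calibration('wrist');w=get_image('wrist')[...,::-1];im=get_image('side')[...,::-1]
M=np.vstack([cv2.resize(im[110:260,160:376],(432,300),interpolation=2),cv2.resize(w,(432,300))]);cv2.imwrite('pics/l3.png',M)
a=np.radians(np.arange(0,360,5));n='side';p=np.array([(proj(n,(501.2+80*np.cos(t),-43+80*np.sin(t),169))-(160,110))*2 for t in a])
print('rim exp','R',p[p[:,0].argmax()],'B',p[p[:,1].argmax()],'T',p[p[:,1].argmin()],'L',p[p[:,0].argmin()])
u=np.array([np.cos(np.radians(13)),np.sin(np.radians(13))])
for x in(97,189): q=proj('wrist',(*(np.array([478,-234])+x*u),47),c);print(x,q,q*[432/512,300/384]+[0,300])
```

```text
[ 596.87 -206.56]
clk 10.9 tcp [ 572.31 -201.38  238.5 ] rpy [ -90.02   -0.1  -167.14] F [ 0.16  0.12 -0.06] w 42.52186832161941 
q [ 0.31  0.56 -0.04  1.63  0.02  0.95 -1.08] 
shift [-0.57  2.21  0.26] turn [ 0.   -0.02  0.01]
rim exp R [289.58 144.69] B [203.78 213.75] T [207.65  78.  ] L [122.18 145.49]
97 [264.17 168.48] [222.9  431.63]
189 [264.7   89.73] [223.34 370.1 ]
```

View pics/l3.png

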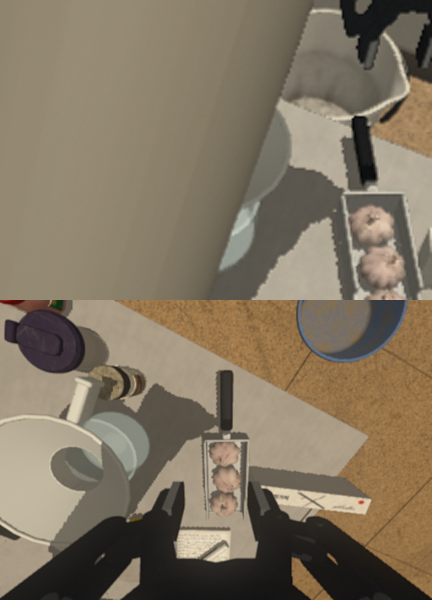

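The side view shows the seated funnel's right rim edge at x≈290, against 289.6 predicted for fully seated. In the wrist view the handle lies upright in the image at (225,371)–(226,430), aligned with the jaws. Going down to the handle.

Request:
apply_moves(
  targets=[
    [-0.2, 0.5, 0.1, 0, 0, 0],
    [-0.3, 0.9, 0.1, 0, 0, 0],
    [-0.07, 0.9, 0.08, 0, 0, 0],
    [0, 0.9, 0, 0, 0, 0],
    [0, 0.9, 0, 0, 0, 0],
    [0, 0.75, 0, 0, 0, 0],
    [0, 0.45, 0, 0, 0, 0],
    [0, 0.18, 0, 0, 0, 0],
    [0, 0, 0, 0, 0, 0],
  ],
)

```text
clock: 12.12
eef_pos: [598.6, -205.6, 20.1]
tool_rot: [-1.571, 0.0, -2.914]
force: [0.1, -0.2, -0.8]
width: 42.8
```

Run:
```python
from h import *
to((597,-207.5,19),-167)
```

```text
clk 12.125 tcp [ 598.56 -205.63   20.06] rpy [ -89.99    0.01 -166.97] F [ 0.13 -0.23 -0.79] w 42.761547970493964 
q [ 0.3   0.88 -0.03  1.71  0.04  0.56 -1.09] 
shift [0.05 0.03 0.04] turn [-0.  0. -0.]
```

Request:
apply_moves(
  targets=[
    [0, 0, 0.03, 0, 0, 0],
    [0, 0, 0, 0, 0, 0],
    [0, 0, 0, 0, 0, 0],
    [0, 0, 0, 0, 0, 0],
    [0, 0, 0, 0, 0, 0],
  ],
  jaw=-1,
)

```text
clock: 12.75
eef_pos: [599.9, -207.6, 21.4]
tool_rot: [-1.569, 0.002, -2.914]
force: [0.7, -1.4, 6.8]
width: 16.9
```

Request:
apply_moves(
  targets=[
    [0, -0.1, 0, 0, 0, 0],
    [0, -0.2, 0, 0, 0, 0],
    [0, -0.3, 0, 0, 0, -0.25],
    [0, -0.3, 0, 0, 0, -0.25],
    [0, -0.3, 0, 0, 0, -0.25],
    [0, -0.2, 0, 0, 0, 0],
    [0, 0, 0, 0, 0, 0],
  ],
)

```text
clock: 13.62
eef_pos: [600.7, -206.3, 76.5]
tool_rot: [-1.571, -0.104, -2.914]
force: [-0.3, -0.6, -2.3]
width: 16.7
```

Run:
```python
from h import *
to((597,-207.5,300),-167,-6)
im=get_image('side')[...,::-1];t=get_image('top')[...,::-1]
M=np.vstack([cv2.resize(im[130:280,240:420],(480,400),interpolation=2)]);cv2.imwrite('pics/l4.png',M)
```

```text
clk 13.625 tcp [ 600.71 -206.28   76.48] rpy [ -89.99   -5.94 -166.97] F [-0.3  -0.59 -2.27] w 16.723611590063303 
q [ 0.25  0.83  0.01  1.59  0.06  0.81 -1.12] 
shift [ 0.68 -5.55  0.01] turn [-0.    0.   -0.01]
```

View pics/l4.png

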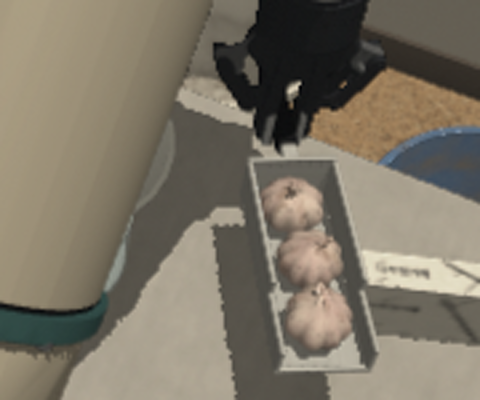

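```bash
cat >> h.py <<'E'
# scoop pose in the tool: grip at scoop x=125,z=21.4 at TCP (origin 478,-234 est.), tool x=-scoop x, y=-z, z=-y
def scoop(P,tcp,rpy,extra=0):
    R=Ro.from_euler('xyz',rpy);q=np.array([125-P[0],21.4-P[2],-P[1]])
    return R.apply(Ro.from_euler('z',extra,degrees=True).apply(q))+tcp
E
python3 - <<'E'
from h import *
s=read_state()
for e in(-4,0,4,8):
  print(e,[((proj('side',scoop(P,s['eef_pos'],s['tool_rot'],e))-(240,130))*2.667).round(0).tolist() for P in((-83,-35,0),(-83,35,0),(-33,-35,44),(83,-35,46),(83,35,46))])
E
```

```text
-4 [[373.0, 370.0], [273.0, 371.0], [370.0, 275.0], [337.0, 156.0], [247.0, 157.0]]
0 [[368.0, 379.0], [270.0, 380.0], [367.0, 286.0], [337.0, 161.0], [247.0, 162.0]]
4 [[362.0, 386.0], [266.0, 388.0], [364.0, 296.0], [337.0, 165.0], [247.0, 166.0]]
8 [[357.0, 393.0], [262.0, 394.0], [361.0, 305.0], [336.0, 169.0], [246.0, 170.0]]
```

The side crop shows all three bulbs still in single file. The trough corners at (280,370) and (375,370) fit the no-slip prediction within a few px, so there is no sag. Planning the pour poses next.

```bash
cat >> h.py <<'E'
AX=np.array([501.2,-43.]);U=np.array([np.cos(np.radians(13)),np.sin(np.radians(13))])
def rotm(p): return Ro.from_euler('xyz',[-90,0,-167],degrees=True)*Ro.from_euler('z',p,degrees=True)
def tcp_for(lip_out,z,p):
    L=np.array([*(AX+lip_out*U),z]);return L-rotm(p).apply([208,15.4,0])
def steps(seq,start=None):
    s=read_state();P=np.array(s['eef_pos']);R=Ro.from_euler('xyz',s['tool_rot'])
    for a in seq:
        Q,T=tcp_for(*a),rotm(a[2]);print(a,'tcp',Q,'shift',R.inv().apply(Q-P)/40,'turn',np.degrees((R.inv()*T).as_rotvec())/8);P,R=Q,T
E
python3 - <<'E'
from h import *
steps([(30,235,-6),(30,205,0),(30,200,4),(30,195,8),(30,190,12),(30,187,16),(30,184,20),(30,181,24),(30,178,28)])
E
```

```text
(30, 235, -6) tcp [733.56  10.64 228.57] shift [-4.05 -4.27 -4.54] turn [0. 0. 0.]
(30, 205, 0) tcp [733.1   10.54 220.4 ] shift [-0.01  0.2  -0.  ] turn [-0.   -0.    0.75]
(30, 200, 4) tcp [731.56  10.18 229.87] shift [ 0.04 -0.24  0.  ] turn [-0.  -0.   0.5]
(30, 195, 8) tcp [729.04   9.6  239.2 ] shift [ 0.05 -0.24 -0.  ] turn [-0.   0.   0.5]
(30, 190, 12) tcp [725.55   8.8  248.31] shift [ 0.06 -0.24 -0.  ] turn [-0.  -0.   0.5]
(30, 187, 16) tcp [721.11   7.77 259.14] shift [ 0.06 -0.29  0.  ] turn [ 0.  -0.   0.5]
(30, 184, 20) tcp [715.75   6.53 269.61] shift [ 0.06 -0.29 -0.  ] turn [ 0.  -0.   0.5]
(30, 181, 24) tcp [709.48   5.08 279.67] shift [ 0.07 -0.29  0.  ] turn [0.  0.  0.5]
(30, 178, 28) tcp [702.33   3.44 289.25] shift [ 0.07 -0.29 -0.  ] turn [0.  0.  0.5]
```

Request:
apply_moves(
  targets=[
    [0, -0.25, 0, 0, 0, 0],
    [0, -0.5, 0, 0, 0, 0],
    [0, -0.75, 0, 0, 0, 0],
    [0, -0.8, 0, 0, 0, 0],
    [0, -0.75, 0, 0, 0, 0],
    [0, -0.5, 0, 0, 0, 0],
    [-0.1, -0.45, -0.1, 0, 0, 0],
    [-0.2, -0.2, -0.22, 0, 0, 0],
    [-0.3, -0.08, -0.34, 0, 0, 0],
    [-0.4, 0, -0.45, 0, 0, 0],
    [-0.45, 0, -0.5, 0, 0, 0],
    [-0.45, 0, -0.5, 0, 0, 0],
  ],
)

```text
clock: 15.22
eef_pos: [673.5, -100.3, 237.5]
tool_rot: [-1.572, -0.105, -2.913]
force: [0.7, 0.0, -2.2]
width: 16.9
```

Request:
apply_moves(
  targets=[
    [-0.45, 0, -0.5, 0, 0, 0],
    [-0.45, 0, -0.5, 0, 0, 0],
    [-0.4, 0, -0.45, 0, 0, 0],
    [-0.35, 0, -0.4, 0, 0, 0],
    [-0.25, 0, -0.3, 0, 0, 0],
    [-0.15, 0, -0.18, 0, 0, 0],
    [-0.1, 0, -0.1, 0, 0, 0],
    [0, 0, 0, 0, 0, 0],
    [0, 0, 0, 0, 0, 0],
  ],
)

```text
clock: 16.35
eef_pos: [733.9, 9.9, 229.6]
tool_rot: [-1.57, -0.105, -2.915]
force: [-0.5, -0.3, -2.9]
width: 16.7
```

Run:
```python
from h import *
s=read_state();print(s['clock'],s['force'],s['qpos'])
steps([(30,235,-6),(30,205,0)])
c=calibration('wrist');w=get_image('wrist')[...,::-1];im=get_image('side')[...,::-1]
M=np.vstack([cv2.resize(im[90:270,140:400],(432,300),interpolation=2),cv2.resize(w,(432,300))]);cv2.imwrite('pics/l5.png',M)
print((proj('side',scoop((-83,0,6),s['eef_pos'],s['tool_rot']))-(140,90))*1.664,proj('wrist',scoop((-83,0,6),s['eef_pos'],s['tool_rot']),c)*[432/512,300/384]+[0,300])
```

```text
16.35 [-0.49 -0.3  -2.88] [-0.06  0.83  0.    1.11  0.02  1.31 -1.41]
(30, 235, -6) tcp [733.56  10.64 228.57] shift [ 0.    0.03 -0.02] turn [-0. -0.  0.]
(30, 205, 0) tcp [733.1   10.54 220.4 ] shift [-0.01  0.2  -0.  ] turn [-0.   -0.    0.75]
[205.7   93.19] [215.57 649.98]
```

View pics/l5.png

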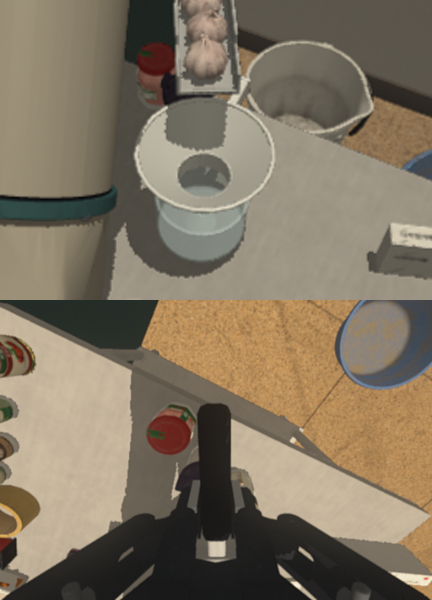

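The side view shows the scoop lip at (207,90), behind the spout opening at (204,175), with the bulbs still inside. The funnel is seated level on the jar. Next I level the scoop, then tilt in small steps and count bulbs by mask.

Request:
apply_moves(
  targets=[
    [0, 0.1, 0, 0, 0, 0.38],
    [0, 0.13, 0, 0, 0, 0.37],
    [0.02, -0.12, 0, 0, 0, 0.25],
    [0.02, -0.12, 0, 0, 0, 0.25],
    [0, 0, 0, 0, 0, 0],
  ],
)

```text
clock: 17.08
eef_pos: [731.3, 9.5, 230.7]
tool_rot: [-1.57, 0.07, -2.915]
force: [0.5, -0.3, -1.9]
width: 16.5
```

```bash
cat >> h.py <<'E'
def pink(save=None):
    s=read_state();im=get_image('side')[...,::-1].copy()
    if save: cv2.imwrite(save,im)
    hsv=cv2.cvtColor(im,cv2.COLOR_BGR2HSV);m=(((hsv[...,0]<14)|(hsv[...,0]>168))&(hsv[...,1]>35)&(hsv[...,1]<120)&(hsv[...,2]>60)).astype(np.uint8)
    poly=np.array([proj('side',scoop(P,s['eef_pos'],s['tool_rot'])) for P in((-88,-31,20),(-88,31,20),(83,31,46),(83,-31,46))]).astype(np.int32)
    a=np.zeros_like(m);cv2.fillConvexPoly(a,poly,1)
    C=[proj('side',(*AX,z)) for z in(169,0)];b=np.zeros_like(m);cv2.rectangle(b,(int(C[0][0]-50),int(C[0][1]-42)),(int(C[0][0]+50),int(C[1][1]+32)),1,-1);b[a>0]=0
    ys,xs=np.nonzero(m&a);print('clk',s['clock'],'rpy',np.degrees(s['tool_rot']),'in scoop',(m&a).sum(),'of',a.sum(),'rows',np.percentile(ys,[5,50,95]) if len(ys) else None,'funnel/jar',(m&b).sum(), 'F',np.array(s['force']))
    if (m&b).sum(): yy,xx=np.nonzero(m&b);print('  at',xx.mean(),yy.mean(),yy.min(),yy.max())
E
python3 - <<'E'
from h import *
pink('pics/p1.png');steps([(30,200,4),(30,195,8),(30,190,12)])
im=cv2.imread('pics/p1.png');hsv=cv2.cvtColor(im,cv2.COLOR_BGR2HSV);s=read_state()
for x in(-55,0): u=proj('side',scoop((x,0,30),s['eef_pos'],s['tool_rot'])).astype(int);print(u,hsv[u[1]-3:u[1]+4:3,u[0]-3:u[0]+4:3].reshape(-1,3).tolist())
E
```

```text
clk 17.075 rpy [ -89.97    4.02 -167.02] in scoop 665 of 2647 rows [ 90. 119. 143.] funnel/jar 112 F [ 0.47 -0.34 -1.86]
  at 232.58035714285714 144.84821428571428 139 153
(30, 200, 4) tcp [731.56  10.18 229.87] shift [-0.    0.01 -0.01] turn [-0. -0.  0.]
(30, 195, 8) tcp [729.04   9.6  239.2 ] shift [ 0.05 -0.24 -0.  ] turn [-0.   0.   0.5]
(30, 190, 12) tcp [725.55   8.8  248.31] shift [ 0.06 -0.24 -0.  ] turn [-0.  -0.   0.5]
[262 138] [[14, 58, 177], [14, 59, 185], [12, 63, 178], [14, 60, 175], [15, 59, 187], [12, 61, 179], [14, 56, 163], [14, 58, 171], [12, 61, 154]]
[262 116] [[12, 63, 166], [13, 60, 186], [13, 68, 166], [12, 61, 172], [12, 60, 178], [13, 60, 183], [12, 62, 145], [12, 63, 158], [13, 60, 156]]
```

Request:
apply_moves(
  targets=[
    [0.02, -0.12, 0, 0, 0, 0.25],
    [0.03, -0.12, 0, 0, 0, 0.25],
    [0, 0, 0, 0, 0, 0],
    [0, 0, 0, 0, 0, 0],
  ],
)

```text
clock: 17.62
eef_pos: [729.2, 9.9, 238.8]
tool_rot: [-1.571, 0.139, -2.914]
force: [0.1, -0.0, -2.7]
width: 16.7
```

```bash
sed -i 's/hsv\[...,0\]<14/hsv[...,0]<17/;s/hsv\[...,1\]>35/hsv[...,1]>45/' h.py
python3 - <<'E'
from h import *
pink('pics/p2.png')
E
```

```text
clk 17.625 rpy [ -90.01    7.95 -166.96] in scoop 1328 of 2691 rows [ 89. 117. 146.] funnel/jar 125 F [ 0.05 -0.01 -2.69]
  at 234.688 145.536 139 153
```

Request:
apply_moves(
  targets=[
    [0.03, -0.12, 0, 0, 0, 0.25],
    [0.03, -0.12, 0, 0, 0, 0.25],
    [0, 0, 0, 0, 0, 0],
    [0, 0, 0, 0, 0, 0],
  ],
)

```text
clock: 18.18
eef_pos: [725.5, 9.1, 248.0]
tool_rot: [-1.571, 0.209, -2.914]
force: [0.1, -0.1, -2.5]
width: 16.8
```

Run:
```python
from h import *
pink('pics/p3.png');steps([(30,187,16),(30,184,20)])
```

```text
clk 18.175 rpy [ -90.01   11.97 -166.96] in scoop 1345 of 2790 rows [ 89. 118. 147.] funnel/jar 129 F [ 0.06 -0.12 -2.52]
  at 235.47286821705427 145.68217054263565 139 154
(30, 187, 16) tcp [721.11   7.77 259.14] shift [ 0.05 -0.3   0.01] turn [0.   0.01 0.5 ]
(30, 184, 20) tcp [715.75   6.53 269.61] shift [ 0.06 -0.29 -0.  ] turn [ 0.  -0.   0.5]
```

Request:
apply_moves(
  targets=[
    [0.03, -0.15, 0, 0, 0, 0.25],
    [0.03, -0.15, 0, 0, 0, 0.25],
    [0, 0, 0, 0, 0, 0],
    [0, 0, 0, 0, 0, 0],
  ],
)

```text
clock: 18.73
eef_pos: [720.6, 8.0, 259.2]
tool_rot: [-1.571, 0.279, -2.914]
force: [1.0, 0.1, -2.5]
width: 16.7
```

Run:
```python
from h import *
pink('pics/p4.png')
```

```text
clk 18.725 rpy [ -90.01   15.97 -166.96] in scoop 1371 of 2932 rows [ 88. 118. 149.] funnel/jar 122 F [ 1.    0.12 -2.51]
  at 234.86885245901638 145.65573770491804 139 153
```

Request:
apply_moves(
  targets=[
    [0.03, -0.15, 0, 0, 0, 0.25],
    [0.03, -0.15, 0, 0, 0, 0.25],
    [0, 0, 0, 0, 0, 0],
    [0, 0, 0, 0, 0, 0],
  ],
)

```text
clock: 19.27
eef_pos: [715.0, 6.7, 270.0]
tool_rot: [-1.571, 0.349, -2.914]
force: [0.9, 0.2, -2.4]
width: 16.7
```

Run:
```python
from h import *
pink('pics/p5.png');steps([(30,181,24),(30,178,28)])
```

```text
clk 19.275 rpy [ -90.01   19.98 -166.96] in scoop 1392 of 2998 rows [ 88. 119. 150.] funnel/jar 124 F [ 0.9   0.19 -2.37]
  at 234.30645161290323 145.54032258064515 139 153
(30, 181, 24) tcp [709.48   5.08 279.67] shift [ 0.05 -0.28  0.01] turn [0.   0.01 0.5 ]
(30, 178, 28) tcp [702.33   3.44 289.25] shift [ 0.07 -0.29 -0.  ] turn [0.  0.  0.5]
```

Request:
apply_moves(
  targets=[
    [0.03, -0.14, 0, 0, 0, 0.25],
    [0.03, -0.14, 0, 0, 0, 0.25],
    [0, 0, 0, 0, 0, 0],
    [0, 0, 0, 0, 0, 0],
  ],
)

```text
clock: 19.82
eef_pos: [709.0, 5.3, 279.7]
tool_rot: [-1.571, 0.419, -2.914]
force: [-1.1, -1.3, -3.0]
width: 16.8
```

Run:
```python
from h import *
pink('pics/p6.png');steps([(30,178,28)])
s=read_state()
im=cv2.imread('pics/p6.png')
poly=np.array([proj('side',scoop(P,s['eef_pos'],s['tool_rot'])) for P in((-83,-35,4),(-83,35,4),(83,35,46),(83,-35,46))])
cr=cv2.resize(im[50:230,180:340],None,fx=3,fy=3,interpolation=2);cv2.polylines(cr,[((poly-(180,50))*3).astype(np.int32)],True,(0,255,0),1);cv2.imwrite('pics/l6.png',cr)
```

```text
clk 19.825 rpy [ -90.     23.98 -166.96] in scoop 1408 of 3066 rows [ 91. 122. 154.] funnel/jar 128 F [-1.13 -1.28 -2.97]
  at 235.453125 145.5625 139 153
(30, 178, 28) tcp [702.33   3.44 289.25] shift [ 0.06 -0.29  0.01] turn [0.   0.01 0.5 ]
```

View pics/l6.png

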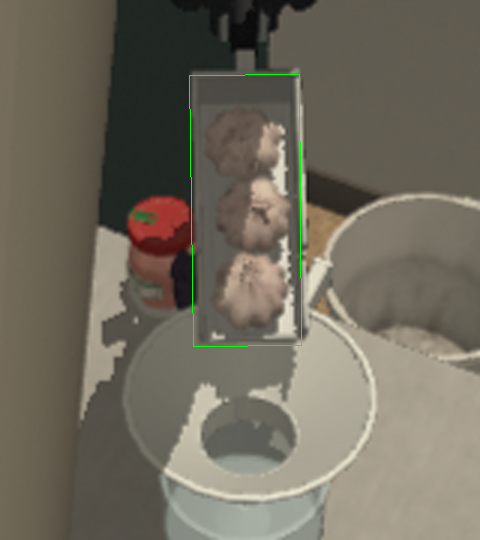

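The crop shows the scoop exactly on its predicted outline (193–300, 75–345), so there is no slip. All three bulbs are against the lip and pointed at the spout opening at (250,437). From here I go on in small tilt steps.

Request:
apply_moves(
  targets=[
    [0.03, -0.15, 0, 0, 0, 0.25],
    [0, 0, 0, 0, 0, 0],
    [0, 0, 0, 0, 0, 0],
  ],
)

```text
clock: 20.25
eef_pos: [705.5, 4.4, 284.7]
tool_rot: [-1.571, 0.454, -2.914]
force: [0.1, 0.5, -2.5]
width: 17.0
```

Run:
```python
from h import *
pink('pics/p7.png')
```

```text
clk 20.25 rpy [ -90.     25.99 -166.96] in scoop 1422 of 3145 rows [ 94. 125. 157.] funnel/jar 129 F [ 0.12  0.49 -2.52]
  at 235.41860465116278 145.5581395348837 139 154
```

Request:
apply_moves(
  targets=[
    [0.03, -0.15, 0, 0, 0, 0.25],
    [0, 0, 0, 0, 0, 0],
    [0, 0, 0, 0, 0, 0],
  ],
)

```text
clock: 20.68
eef_pos: [701.8, 3.5, 289.7]
tool_rot: [-1.571, 0.489, -2.914]
force: [-0.5, -0.7, -2.8]
width: 16.9
```

Run:
```python
from h import *
pink('pics/p8.png');steps([(30,176,32),(30,174,36),(30,172,40)])
```

```text
clk 20.675 rpy [ -90.     27.99 -166.97] in scoop 1414 of 3163 rows [ 94.65 125.5  158.  ] funnel/jar 130 F [-0.53 -0.71 -2.8 ]
  at 234.93076923076924 145.52307692307693 139 154
(30, 176, 32) tcp [694.35   1.59 299.28] shift [ 0.06 -0.3   0.01] turn [0.  0.  0.5]
(30, 174, 36) tcp [685.57  -0.43 308.72] shift [ 0.07 -0.32 -0.  ] turn [-0.  -0.   0.5]
(30, 172, 40) tcp [676.04  -2.64 317.5 ] shift [ 0.07 -0.32 -0.  ] turn [0.  0.  0.5]
```

Request:
apply_moves(
  targets=[
    [0.03, -0.15, 0, 0, 0, 0.25],
    [0, 0, 0, 0, 0, 0],
    [0, 0, 0, 0, 0, 0],
  ],
)

```text
clock: 21.1
eef_pos: [698.1, 2.6, 294.4]
tool_rot: [-1.571, 0.524, -2.914]
force: [0.5, 0.4, -2.3]
width: 16.9
```

Run:
```python
from h import *
pink('pics/p9.png')
```

```text
clk 21.1 rpy [ -90.     30.   -166.97] in scoop 1415 of 3180 rows [ 95. 126. 159.] funnel/jar 130 F [ 0.53  0.41 -2.32]
  at 235.87692307692308 145.73846153846154 139 154
```

Request:
apply_moves(
  targets=[
    [0.03, -0.15, 0, 0, 0, 0.25],
    [0, 0, 0, 0, 0, 0],
    [0, 0, 0, 0, 0, 0],
  ],
)

```text
clock: 21.52
eef_pos: [694.2, 1.7, 299.1]
tool_rot: [-1.571, 0.559, -2.914]
force: [-0.6, -0.3, -1.6]
width: 17.2
```

Run:
```python
from h import *
pink('pics/p10.png')
```

```text
clk 21.525 rpy [ -90.     32.   -166.97] in scoop 1177 of 3213 rows [105. 132. 166.] funnel/jar 328 F [-0.62 -0.33 -1.61]
  at 253.1920731707317 162.28353658536585 139 184
```

The first bulb is going over, so I tilt back to hold the other two.

Request:
apply_moves(
  targets=[
    [0, 0, 0, 0, 0, -0.5],
    [0, 0.1, 0, 0, 0, -0.8],
    [0, 0.2, 0, 0, 0, -0.8],
    [0, 0, 0, 0, 0, 0],
  ],
)

```text
clock: 22.08
eef_pos: [700.6, 4.4, 287.8]
tool_rot: [-1.571, 0.267, -2.912]
force: [-0.7, 0.2, -0.8]
width: 16.9
```

Run:
```python
from h import *
pink('pics/p11.png');s=read_state()
print(scoop((-83,0,6),s['eef_pos'],s['tool_rot']))
```

```text
clk 22.075 rpy [ -89.99   15.31 -166.85] in scoop 508 of 3189 rows [119. 129. 139.] funnel/jar 520 F [-0.71  0.21 -0.84]
  at 256.4153846153846 183.71730769230768 139 207
[507.74 -40.9  217.86]
```

Request:
apply_moves(
  targets=[
    [0, 0, 0, 0, 0, 0],
    [0, 0, 0, 0, 0, 0],
    [0, 0, 0, 0, 0, 0],
  ],
)

```text
clock: 22.5
eef_pos: [698.1, 2.3, 288.3]
tool_rot: [-1.571, 0.266, -2.915]
force: [0.1, 0.7, -2.1]
width: 17.0
```

Run:
```python
from h import *
pink('pics/p12.png')
a=cv2.imread('pics/p11.png');im=cv2.imread('pics/p12.png')
cv2.imwrite('pics/l7.png',np.hstack([cv2.resize(i[90:270,190:320],None,fx=3,fy=3,interpolation=2) for i in(a,im)]))
steps([(30,195,20),(30,184,28),(30,176,32)])
```

```text
clk 22.5 rpy [ -90.     15.23 -167.01] in scoop 514 of 3205 rows [120. 130. 140.] funnel/jar 133 F [ 0.1   0.69 -2.12]
  at 237.70676691729324 149.60902255639098 139 205
(30, 195, 20) tcp [715.75   6.53 280.61] shift [-0.38  0.3  -0.  ] turn [-0.   0.   0.6]
(30, 184, 28) tcp [702.33   3.44 295.25] shift [ 0.2  -0.46  0.  ] turn [0. 0. 1.]
(30, 176, 32) tcp [694.35   1.59 299.28] shift [ 0.13 -0.19 -0.  ] turn [-0.  -0.   0.5]
```

View pics/l7.png

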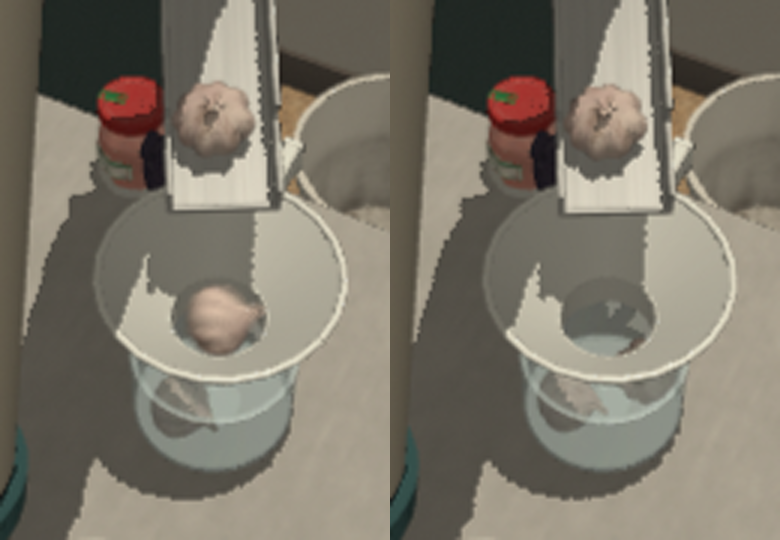

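Two bulbs are in the jar, at (175,400) and (640,385), and the last sits in the scoop at (607,120). The funnel is clear. Pouring the third one now.

Request:
apply_moves(
  targets=[
    [-0.12, 0.1, 0, 0, 0, 0.3],
    [-0.12, 0.1, 0, 0, 0, 0.3],
    [0, 0, 0, 0, 0, 0.25],
    [0.05, -0.15, 0, 0, 0, 0.25],
    [0.1, -0.2, 0, 0, 0, 0.25],
    [0.05, -0.1, 0, 0, 0, 0.25],
    [0.05, -0.1, 0, 0, 0, 0.25],
    [0, 0, 0, 0, 0, 0],
    [0, 0, 0, 0, 0, 0],
  ],
)

```text
clock: 23.68
eef_pos: [692.2, 1.1, 299.1]
tool_rot: [-1.571, 0.524, -2.914]
force: [-0.4, 0.6, -2.0]
width: 16.6
```

Run:
```python
from h import *
pink('pics/p13.png');steps([(30,176,32),(30,174,34)])
```

```text
clk 23.675 rpy [ -89.99   30.01 -166.98] in scoop 448 of 3231 rows [150. 159. 167.] funnel/jar 172 F [-0.39  0.58 -2.  ]
  at 244.3372093023256 152.9418604651163 139 205
(30, 176, 32) tcp [694.35   1.59 299.28] shift [-0.04  0.02  0.  ] turn [0.   0.   0.25]
(30, 174, 34) tcp [690.06   0.6  303.08] shift [ 0.04 -0.14 -0.  ] turn [-0.    0.    0.25]
```

Request:
apply_moves(
  targets=[
    [0, 0, 0, 0, 0, 0.25],
    [0, 0, 0, 0, 0, 0.25],
    [0, 0, 0, 0, 0, 0],
    [0, 0, 0, 0, 0, 0],
    [0, 0, 0, 0, 0, 0],
    [0, 0, 0, 0, 0, 0],
  ],
)

```text
clock: 24.48
eef_pos: [692.1, 1.4, 299.0]
tool_rot: [-1.571, 0.594, -2.914]
force: [0.6, -0.1, -1.6]
width: 16.8
```

Run:
```python
from h import *
pink('pics/p14.png');s=read_state();print(scoop((-83,0,0),s['eef_pos'],s['tool_rot']))
steps([(30,235,-2)])
```

```text
clk 24.475 rpy [ -89.99   34.01 -166.95] in scoop 0 of 3149 rows None funnel/jar 363 F [ 0.57 -0.06 -1.59]
  at 252.91735537190084 184.32782369146005 139 208
[535.76 -34.85 164.9 ]
(30, 235, -2) tcp [733.5   10.63 243.13] shift [-0.1   1.75  0.01] turn [ 0.    0.01 -4.5 ]
```

Request:
apply_moves(
  targets=[
    [0, 0, 0, 0, 0, -0.5],
    [0, 0, 0, 0, 0, -0.85],
    [0, 0, 0, 0, 0, -0.85],
    [0, 0, 0, 0, 0, -0.85],
    [0, 0, 0, 0, 0, -0.85],
    [0, 0, 0, 0, 0, -0.35],
    [0, 0, 0, 0, 0, 0],
  ],
)

```text
clock: 25.4
eef_pos: [692.8, 2.0, 298.0]
tool_rot: [-1.571, 0.001, -2.913]
force: [-0.5, -0.4, -1.6]
width: 17.0
```

Run:
```python
from h import *
pink('pics/p15.png')
im=cv2.imread('pics/p15.png');old=cv2.imread('pics/p12.png')
d=(cv2.absdiff(im,old).max(2)>30).astype(np.uint8);d[:150]=0;d[:, :190]=0
k,l,st,ce=cv2.connectedComponentsWithStats(d);print([(st[i].tolist(),ce[i].round().tolist()) for i in range(1,k) if st[i][4]>25])
for z in(25,50,70,89,115): print(z,proj('side',(*AX,z)))
to((599.9,-207.6,60),-167,0)
```

```text
clk 25.4 rpy [ -90.01    0.03 -166.92] in scoop 0 of 3034 rows None funnel/jar 388 F [-0.51 -0.43 -1.57]
  at 252.2680412371134 180.38144329896906 139 208
[([197, 150, 26, 54, 461], [205.0, 167.0]), ([245, 150, 40, 37, 495], [266.0, 159.0]), ([222, 157, 26, 47, 465], [232.0, 183.0]), ([249, 200, 20, 9, 114], [259.0, 204.0]), ([190, 214, 9, 29, 154], [194.0, 229.0]), ([190, 234, 32, 123, 717], [205.0, 276.0]), ([190, 253, 9, 21, 75], [194.0, 263.0])]
25 [261.47 219.54]
50 [261.69 213.59]
70 [261.88 208.63]
89 [262.06 203.75]
115 [262.32 196.76]
clk 25.45 tcp [692.18   1.5  298.26] rpy [ -90.      0.03 -166.95] F [ 0.14  0.2  -2.42] w 17.186585076326597 
q [-0.05  0.64  0.01  1.29 -0.01  1.21 -1.38] 
shift [3.43 5.95 4.57] turn [ 0.    0.01 -0.  ]
```

Run:
```python
from h import *
pink('pics/q1.png');cv2.imwrite('pics/q1t.png',get_image('top')[...,::-1])
```

```text
clk 25.45 rpy [ -90.      0.03 -166.95] in scoop 0 of 3034 rows None funnel/jar 385 F [ 0.14  0.2  -2.42]
  at 252.11428571428573 180.6961038961039 139 208
```

Request:
apply_moves(
  targets=[
    [0.15, 0, 0.2, 0, 0, 0],
    [0.3, 0, 0.4, 0, 0, 0],
    [0.45, 0, 0.6, 0, 0, 0],
    [0.45, 0, 0.6, 0, 0, 0],
    [0.45, 0, 0.6, 0, 0, 0],
    [0.45, 0, 0.6, 0, 0, 0],
    [0.45, 0, 0.6, 0, 0, 0],
    [0.4, 0, 0.5, 0, 0, 0],
    [0.25, 0, 0.35, 0, 0, 0],
    [0.08, 0, 0.12, 0, 0, 0],
    [0, 0, 0, 0, 0, 0],
  ],
)

```text
clock: 26.92
eef_pos: [599.5, -207.6, 298.9]
tool_rot: [-1.571, 0.0, -2.914]
force: [0.4, 0.3, -1.0]
width: 17.2
```

Run:
```python
from h import *
to((599.9,-207.6,60),-167,0)
cv2.imwrite('pics/q2.png',get_image('side')[...,::-1]);t=get_image('top')[...,::-1];cv2.imwrite('pics/q2t.png',t)
a=cv2.imread('pics/q1.png');b=cv2.imread('pics/q1t.png');q=cv2.imread('pics/q2.png')
c=proj('top',(*AX,169)).astype(int);f=lambda i,x,y:cv2.resize(i[y:y+130,x:x+130],(390,300),interpolation=2)
M=np.vstack([np.hstack([f(a,195,125),f(q,195,125)]),np.hstack([f(b,c[0]-65,c[1]-65),f(t,c[0]-65,c[1]-65)])]);cv2.imwrite('pics/l8.png',M)
```

```text
clk 26.925 tcp [ 599.51 -207.61  298.92] rpy [ -90.02    0.03 -166.97] F [ 0.36  0.27 -1.03] w 17.157081239062464 
q [ 0.28  0.54  0.02  1.48 -0.01  1.12 -1.04] 
shift [-0.01  5.97  0.  ] turn [ 0.  0. -0.]
```

View pics/l8.png

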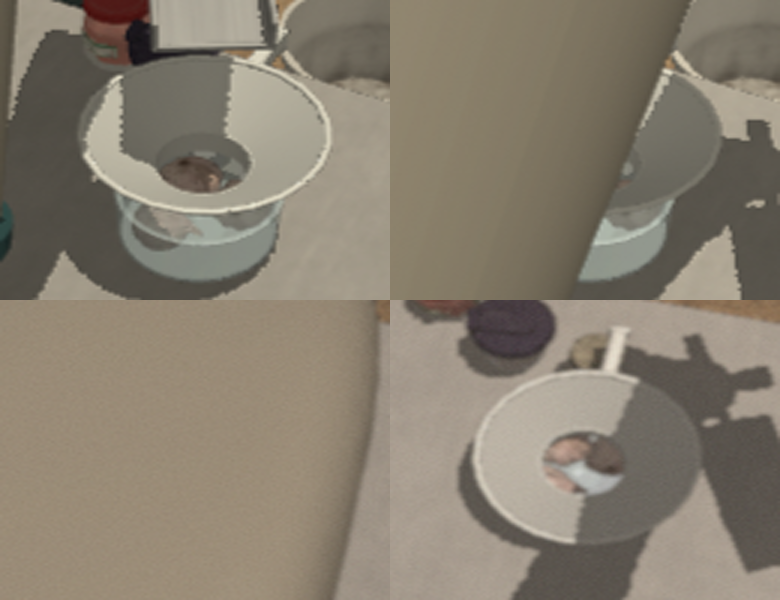

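The top view (lower right) shows the three bulbs below the spout's edge at (570,450), (605,455) and (560,482), with clear glass between them. All three are in the jar, and the funnel is empty and level. Setting the scoop back in its old spot.

Request:
apply_moves(
  targets=[
    [0, 0.3, 0, 0, 0, 0],
    [0, 0.6, 0, 0, 0, 0],
    [0, 0.9, 0, 0, 0, 0],
    [0, 0.95, 0, 0, 0, 0],
    [0, 0.95, 0, 0, 0, 0],
    [0, 0.95, 0, 0, 0, 0],
    [0, 0.8, 0, 0, 0, 0],
    [0, 0.6, 0, 0, 0, 0],
    [0, 0.4, 0, 0, 0, 0],
    [0, 0.2, 0, 0, 0, 0],
    [0, 0.1, 0, 0, 0, 0],
    [0, 0, 0, 0, 0, 0],
  ],
)

```text
clock: 28.52
eef_pos: [599.8, -207.9, 29.3]
tool_rot: [-1.57, 0.001, -2.914]
force: [0.4, 0.6, -1.4]
width: 16.6
```

Run:
```python
from h import *
to((599.9,-207.6,21.4),-167,0)
```

```text
clk 28.525 tcp [ 599.83 -207.94   29.28] rpy [ -89.97    0.04 -166.97] F [ 0.37  0.59 -1.45] w 16.602325669990957 
q [ 0.29  0.86  0.01  1.7  -0.01  0.58 -1.05] 
shift [-0.    0.2  -0.01] turn [-0.    0.   -0.01]
```

Request:
apply_moves(
  targets=[
    [0, 0.07, 0, 0, 0, 0],
    [0, 0.06, 0, 0, 0, 0],
    [0, 0.04, 0, 0, 0, 0],
    [0, 0.02, 0, 0, 0, 0],
    [0, 0, 0, 0, 0, 0],
  ],
)

```text
clock: 29.15
eef_pos: [599.5, -207.8, 21.5]
tool_rot: [-1.571, 0.0, -2.914]
force: [0.1, 0.6, 1.5]
width: 17.0
```

Request:
apply_moves(
  targets=[
    [0, 0.02, 0, 0, 0, 0],
    [0, 0, 0, 0, 0, 0],
  ],
)

```text
clock: 29.4
eef_pos: [599.7, -207.7, 21.2]
tool_rot: [-1.571, 0.0, -2.914]
force: [-0.8, 1.8, 5.2]
width: 16.8
```

Down on the table, force +5 N. Releasing and withdrawing straight up.

Request:
apply_moves(
  targets=[
    [0, 0, 0, 0, 0, 0],
    [0, 0, 0, 0, 0, 0],
    [0, 0, 0, 0, 0, 0],
    [0, 0, 0, 0, 0, 0],
  ],
  jaw=0,
)

```text
clock: 29.9
eef_pos: [599.4, -207.8, 20.3]
tool_rot: [-1.571, -0.0, -2.914]
force: [-0.6, 0.8, -0.8]
width: 43.0
```

Request:
apply_moves(
  targets=[
    [0, -0.3, 0, 0, 0, 0],
    [0, -0.7, 0, 0, 0, 0],
    [0, -0.9, 0, 0, 0, 0],
    [0, -0.9, 0, 0, 0, 0],
    [0, -0.9, 0, 0, 0, 0],
    [0, -0.9, 0, 0, 0, 0],
    [0, -0.5, 0.5, 0, 0, 0],
    [0, 0, 0.9, 0, 0, 0],
    [0, 0, 0.9, 0, 0, 0],
    [0, 0, 0.9, 0, 0, 0],
    [0, 0, 0.9, 0, 0, 0],
    [0, 0, 0.5, 0, 0, 0],
  ],
)

```text
clock: 31.4
eef_pos: [640.3, -389.7, 225.1]
tool_rot: [-1.569, -0.0, -2.916]
force: [0.1, -0.2, 0.9]
width: 42.6
```

Request:
apply_moves(
  targets=[
    [0, 0, 0.9, 0, 0, 0],
    [0, 0, 0.9, 0, 0, 0],
    [0, 0, 0.9, 0, 0, 0],
    [0, 0, 0, 0, 0, 0],
    [0, 0, 0, 0, 0, 0],
  ],
)

```text
clock: 32.02
eef_pos: [665.4, -491.2, 224.7]
tool_rot: [-1.572, 0.001, -2.914]
force: [-0.3, 0.5, 0.1]
width: 42.4
```

Run:
```python
from h import *
s=read_state();print(s['clock'],s['eef_pos'],s['force'],s['width'])
side=get_image('side')[...,::-1];top=get_image('top')[...,::-1]
cv2.imwrite('pics/f_side.png',side);cv2.imwrite('pics/f_top.png',top)
a=np.radians(np.arange(0,360,10))
# change vs start at bystanders & handle location
for n,im in(('side',side),('top',top)):
    o=cv2.imread(f'pics/{n}0.png')
    for nm,P,r in(('pepper',(642,9,100),20),('chilli',(699,65,80),14),('spice_d',(614,-57,90),10)):
        u=proj(n,P).astype(int);print(n,nm,cv2.absdiff(im,o)[u[1]-r//1:u[1]+r,u[0]-r:u[0]+r].mean().round(1))
    m=cv2.inRange(cv2.cvtColor(im,cv2.COLOR_BGR2HSV),(0,0,0),(180,255,60));k,l,st,ce=cv2.connectedComponentsWithStats(m)
    q=(333,165) if n=='top' else (341,185);i=l[q[1],q[0]];print(n,'handle',st[i],ce[i])
# rim fit on the top view: bright rim along rays from expected centre
for n,im in(('top',top),('side',side)):
    g=cv2.cvtColor(im,cv2.COLOR_BGR2GRAY).astype(np.float32);pts=[]
    for t in a:
        rr=np.arange(70,90,.5);uv=np.array([proj(n,(501.2+r*np.cos(t),-43+r*np.sin(t),169)) for r in rr]).astype(np.float32)
        v=cv2.remap(g,uv[None,:,0],uv[None,:,1],1)[0]
        if v.max()>np.median(v)+12: r=rr[v.argmax()];pts.append((501.2+r*np.cos(t),-43+r*np.sin(t)))
    P=np.array(pts);x=np.linalg.lstsq(np.c_[2*P,np.ones(len(P))],(P**2).sum(1),rcond=None)[0];print(n,'rim fit',len(P),x[:2],np.sqrt(x[2]+x[:2]@x[:2]))
```

```text
32.025 [ 665.38 -491.21  224.68] [-0.29  0.5   0.09] 42.38950358144829
side pepper 34.6
side chilli 2.3
side spice_d 73.1
side handle [     0      0    512    384 161270] [279.5  207.85]
top pepper 5.5
top chilli 5.1
top spice_d 35.1
top handle [     0      0    512    384 165338] [277.73 199.15]
top rim fit 36 [498.41 -43.35] 78.20712470735577
side rim fit 31 [502.07 -42.33] 77.61236881862737
```

Run:
```python
from h import *
for n,w in(('top',(320,140,30,50)),('side',(325,160,35,50))):
    for f in(n+'0','f_'+n):
        im=cv2.imread(f'pics/{f}.png');x,y,W,H=w;m=cv2.inRange(cv2.cvtColor(im,cv2.COLOR_BGR2HSV),(0,0,0),(180,255,60))[y:y+H,x:x+W]
        k,l,st,ce=cv2.connectedComponentsWithStats(m);i=1+st[1:,4].argmax();print(f,st[i]+[x,y,0,0,0],ce[i]+[x,y])
# spice_d and pepper side/top cap differences by area: fraction changed, unoccluded parts
for n in('top','side'):
    d=cv2.absdiff(cv2.imread(f'pics/{n}0.png'),cv2.imread(f'pics/f_{n}.png')).max(2)>40
    k,l,st,ce=cv2.connectedComponentsWithStats(d.astype(np.uint8));print(n,[(st[i].tolist()) for i in range(1,k) if st[i][4]>60])
```

```text
top0 [327 148  14  33 204] [333.09 164.04]
f_top [326 149  14  33 170] [331.62 163.73]
side0 [336 168  12  35 263] [341.24 184.21]Traceback (most recent call last):
  File "<stdin>", line 5, in <module>
ValueError: attempt to get argmax of an empty sequence
```

Run:
```python
from h import *
finish_job()
```

```text
the job is handed in; nothing more can be done
```

The funnel is seated in the jar, all three bulbs are inside it, and the scoop is back in its place on the table. I handed in at about 32 s.

**Funnel:** I gripped it by the tab and lowered it into the jar mouth until it met about 7 N at the expected seating height. My last fit put its rim centre at (498–502, −43), against the jar axis at (501, −43).

**Bulbs:** I tilted the scoop over the funnel in small steps. Two bulbs went together and the third followed, and the gripper never touched them. The last top view shows all three below the spout and the funnel empty.

**Scoop:** I set it down level, with a 5 N touch. The handle is within 1.5 px (about 3 mm) of where it started in the top view, and it measures the same length.

**Checks that fell short:**
- **Scoop, side view:** this check failed because no dark handle pixels turned up there, probably because the arm was in the way. The scoop's final pose rests on the top view and the contact force only.
- **Shaker and jars:** the chilli jar showed no change in either view, and the pepper shaker none in the top view. The image differences at spice_d (both views) and the pepper shaker (side view) were large. I put those down to the funnel and its tab now covering them. No unexpected contact force showed in the readings.

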